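# Feed one test disc and nudge it to the loupe

### The job

Push the disc feeder's plunger all the way in once and let it spring back, so that a single metal disc comes out onto the tray. Then nudge that disc sideways along the tray into the V-shaped nest at the end next to which the black eye loupe stands, until it lies flat against both sides of the V. Only push, do not lift anything; keep the other discs in the magazine, and leave the loupe, the vial and everything else standing where they are.

Things in the scene. Friction and masses are not known exactly. Their poses are not given: they have to be found in the camera images.
- feeder: Fixed disc feeder: grey plate 188 mm along its y, x from -55 to +88 mm, 6 mm thick; on it a clear square magazine (42 x 42 mm outside, top 56 mm above the work surface) with four stacked discs. Origin: on the work surface under the magazine's axis. x: level, from plunger to lane, the way a disc is ejected; y: along the lane to the left nest; z up.
- plunger (a joint): Spring-returned slide of the plunger along the feeder's +x, m: 0 at rest (out), 0.048 fully in. Spring 3 N at rest, 7.8 N fully in (friction 0.2 N); it returns by itself. A full stroke pushes the bottom disc through a gate into the lane; the discs above ride on the plunger's bar and drop when it returns. Each further stroke would eject another.
- plunger_pad (a point): Middle of the outer face of the plunger's upright black press paddle (36 mm wide, 34 mm high, its centre 24.5 mm above the work surface), which faces the feeder's -x; at rest 78 mm behind the magazine's axis. It moves with the plunger.
- landing (a point): In the lane in front of the magazine, on the plate's top (z = 6 mm), feeder x = 46 mm, y = 0: the ejected disc's centre comes to lie within about 6 mm of it. The lane is a channel along feeder y, x = 20 to 80 mm, between aluminium fences 10 mm high above the plate, straight from y = -54 to +54 mm, closed at each end by a 90 degree V.
- nest_left (a point): On the top of the plate, the centre of a disc that touches both sides of the V at the lane's left (feeder +y) end: x = 50 mm, y = +62 mm in the feeder's frame.
- nest_right (a point): The same for the V at the lane's right end: x = 50 mm, y = -62 mm in the feeder's frame.
- disc_1: Lowest of four equal steel-coloured discs, 32 mm across, 12 mm high, about 30 g, at the bottom of the magazine on the plate: the one that is ejected. Origin: centre of its underside, z up.
- disc_2: Second disc from below; same size and origin.
- disc_3: Third disc from below; same size and origin.
- disc_4: Top disc of the stack; same size and origin.
- loupe: Black waisted eye loupe, 37 mm across and 36 mm high, standing loose just behind the plate (beyond its feeder +x edge), next to one of the two nests: that is the nest the disc goes to. Origin: centre of its underside.
- vial: Amber glass vial with a white cap, 27 mm across and 58 mm high, standing loose behind the plate next to the other nest. Origin: centre of its underside.
- sampler_cone: Low metal cone, 38 mm across and 14 mm high, standing loose in front of the plate's left part, beside the plunger. Bystander; origin at the centre of its underside.
There are look-alikes about, which are no part of the job. Leave any blue or purple look-alike of the disc_4 alone. What is shaped like the loupe but yellow is not meant.

How it is judged:
By the outcome, as a careful person would: the job done as asked, in the order asked, and still so for the second after the job is handed in, with the robot touching nothing.
It also fails if it takes over 48 s, if anything falls off the work surface, if the arm or the gripper's body presses on something with over 40 N, if the wrist force passes 120 N, or if a joint passes its speed limit or range.

### The arm

A 6-joint arm with a two-finger parallel gripper is mounted at the origin on a cart in front of the work surface, level with it; the furniture and walls round the work are solid. World frame = base frame: x ahead of the robot, y to its left, z up, the work surface at z = 0. Lengths are in m, angles in rad, forces in N, time in s.
With the tool pointing down it reaches from about 0.3 to 0.775 m from the base axis. Payload 14.6 kg.
Tool frame: the origin (TCP) lies on the centre line of the jaws, within the pads' length; the fingertips stand 19 mm ahead of it and the grasp point (between the pads) is the TCP; z points along the fingers, y is the direction in which the jaws open and shut (so a half turn about z gives the same grasp; the last joint's range is limited). The gripper opens to 94 mm and grips with 3 to 60 N. Pads are 16 mm wide; open, the fingers measure 119 mm over their backs; the gripper's body (75 mm by 177 mm) begins 78 mm behind the grasp point.
Start: joints at [1.262, 0.3, 1.521, -0, 1.321, -0.067], TCP at [0.132, 0.534, 0.224] pointing down, gripper open.
Joint ranges: [-3.03, 3.03], [-0.79, 2.21], [0.23, 2.52], [-1.04, 4.18], [0, 3.07], [-2.55, 2.55]. Speed limits (rad/s): [2.22, 2.22, 2.57, 3.14, 3.14, 3.14].

### API

Orientations are given as [roll, pitch, yaw] about the fixed x, y, z axes, in that order (R = Rz(yaw) Ry(pitch) Rx(roll)).
In Python, from station import ctrl gives the robot as it stands. The module is installed in compiled form; this text tells all that it offers.
- The arm moves only by the shell command python3 -m creep 'ROWS' [FORCE]. ROWS is a JSON object of lists of equal length, an entry for each row: "translation": the shift along the world's x, y, z in mm, a list of three; "yaw": the turn about the world's z in rad; "gripper": the closure in counts, from 0 (fully open) to 255 (shut). A call has 1 to 5 rows; each row is the pose to reach, as a shift and turn from the pose measured when the call began; what a row does not reach only later rows make up. A row lasts 1/12 s, in which the tool goes at most 41.7 mm and 7.16 degrees, less where a joint would pass 70% of its speed; a pose out of reach is approached as far as the arm can. A call with a gripper value outside its range is refused whole. The fingers move at their own pace and stop on an object; FORCE is the grip in N (left out, the last holds). Time passes only in rows, so rows that repeat a pose let the fingers close. It gives the time, the measured TCP pose, the force and the opening at its end, in the units of the state.
- ctrl.get_obs(): the state, without advancing time (a new reading comes with each control period).
- ctrl.camera(name): name is "scene" or "top"; returns a dict with "pixels" (480x640x3 uint8, red, green, blue), "depth" (480x640 float32, m along the optical axis (not along the pixel's ray), 0 where there is no reading), "fx", "fy", "cx", "cy" (pixels), "dist" ([k1, k2, p1, p2, k3] as OpenCV has them; the pictures are not rectified), "R" (3x3) and "t" (3): a world point X has camera coordinates R X + t. Camera axes: x right, y down, z forward; pixel columns grow to the right and rows downward; lengths in m; the calibration is good to about 2 mm. A picture is of the moment at which its call begins.
- ctrl.hand_in(): hands the job in, once; it reports no verdict.
The state is a dict: "time_s": time; "qpos": joint angles; "joint_vel": joint speeds; "tau": joint torques, N m; "ee_pos": TCP position; "eef_rot": TCP orientation; "force": force on the tool from outside, world axes, zero at the start; "moment": the same for the moment, N m; "grip_width": finger opening in m.
Only numpy, scipy, OpenCV 4.12 (cv2) and the standard library are available. Lean on these libraries where they do the work, as an engineer would, in place of code of your own. Each camera call takes 0.05 s, during which the arm holds its last target. There are 200 camera calls.

## Working session

There is one attempt and no reset: what is moved stays moved. The work goes in short steps, Python scripts to look and compute and a shell command to move; the robot and the scene stay as the last step left them, time stands still between calls to the robot, and variables do not carry over. Pictures are saved under pics/ and viewed, about 8 in all and at most 12, crops included, and the job is handed in when it is done.

```bash
mkdir -p pics
cat > h.py <<'E'
import numpy as np,cv2
from station import ctrl
def K(c): return np.array([[c["fx"],0,c["cx"]],[0,c["fy"],c["cy"]],[0,0,1.]])
def shot(n,f):
    c=ctrl.camera(n); cv2.imwrite(f"pics/{f}.png",c["pixels"][:,:,::-1]); np.save(f"pics/{f}.npy",c,allow_pickle=True); return c
def ray(c,uv,z):
    p=cv2.undistortPoints(np.array(uv,float).reshape(-1,1,2),K(c),np.array(c["dist"]))[:,0]
    R=np.array(c["R"]);o=-R.T@np.array(c["t"])
    d=np.c_[p,np.ones(len(p))]@R
    return o+d*((z-o[2])/d[:,2])[:,None]
def proj(c,X):
    return cv2.projectPoints(np.array(X,float).reshape(-1,1,3),cv2.Rodrigues(np.array(c["R"]))[0],np.array(c["t"],float),K(c),np.array(c["dist"]))[0][:,0]
E
python3 - <<'E'
from h import *
for n in("scene","top"):
    c=shot(n,n+"1"); print(n,-np.array(c["R"]).T@np.array(c["t"]),c["fx"])
print(ctrl.get_obs())
E
```

```text
scene [0.73322795 0.12680999 0.79370998] 512.0958400463177
top [ 0.33985932 -0.23820183  0.87473467] 555.9220039213567
{'time_s': 0.1, 'qpos': array([ 1.26239392e+00,  3.00414081e-01,  1.52152820e+00,  1.12791582e-05,
        1.32065874e+00, -6.65930119e-02]), 'joint_vel': array([ 1.60601973e-03, -7.82283415e-04,  4.32327028e-05, -2.43200532e-04,
        1.63334670e-03,  5.32313547e-04]), 'tau': array([ 1.64318983e-03, -5.32645476e+01, -3.53285336e+01,  7.09679537e-02,
        2.35953648e-02, -5.08026960e-05]), 'ee_pos': array([0.13163556, 0.53379921, 0.22393996]), 'eef_rot': array([-3.14058725e+00, -7.80016430e-05,  2.89978042e+00]), 'force': array([-0.2498117 , -1.12421791,  0.84580723]), 'moment': array([-0.00948358, -0.0125902 ,  0.04577445]), 'grip_width': 0.09394689158286576}
```

View pics/top1.png

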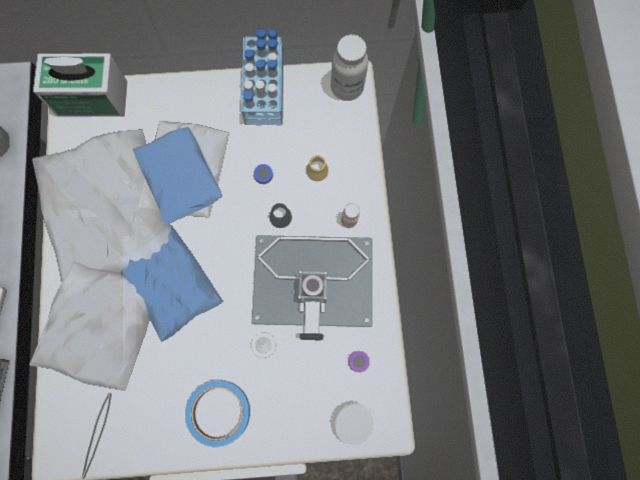

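View pics/scene1.png

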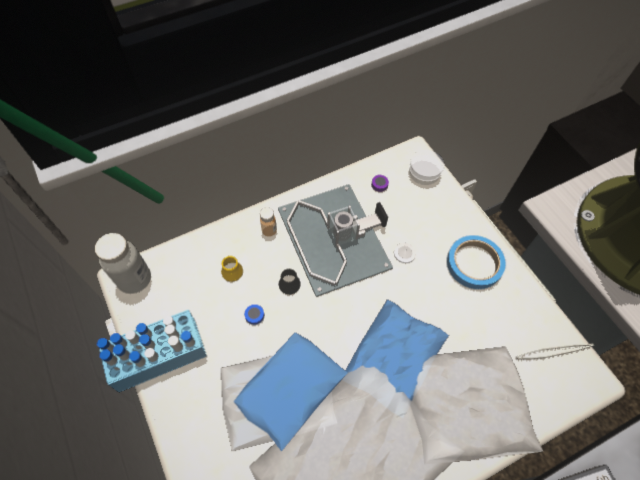

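The top view shows the plate with corners near (253,237), (371,236), (373,326) and (252,325), and the paddle at (311,337). The black loupe is at (280,214), by the image-left nest, and the vial is at (350,214). The scene view agrees. Next I'll get the feeder pose.

```bash
cat >> h.py <<'E'
def plate(c,box):
    p=c["pixels"].astype(int); hsv=cv2.cvtColor(c["pixels"],cv2.COLOR_RGB2HSV)
    m=np.zeros(p.shape[:2],np.uint8);x0,y0,x1,y1=box
    m[y0:y1,x0:x1]=((hsv[...,2]<165)&(hsv[...,2]>70)&(hsv[...,1]<80))[y0:y1,x0:x1]
    m=cv2.morphologyEx(m,cv2.MORPH_CLOSE,np.ones((15,15)));m=cv2.morphologyEx(m,cv2.MORPH_OPEN,np.ones((25,25)))
    k=max(cv2.findContours(m,0,2)[0],key=cv2.contourArea)
    return k
E
python3 - <<'E'
from h import *
for n,b in(("top",(235,228,390,332)),("scene",(270,175,400,300))):
    c=np.load(f"pics/{n}1.npy",allow_pickle=True).item()
    k=plate(c,b)[:,0]
    W=ray(c,k,0.006)[:,:2]
    r=cv2.minAreaRect(W.astype(np.float32)*1000); print(n,r,cv2.boxPoints(r).tolist())
    pts={"top":{"loupe":(280,214,.02),"vial":(350,214,.03),"pad":(311,335,.03),"mag":(312.5,285,.056),"cone":(263,345,.01)},
     "scene":{"loupe":(289,281,.02),"vial":(267,222,.03),"pad":(382,215,.025),"mag":(343,219,.056),"cone":(404,252,.01)}}[n]
    for q,v in pts.items(): print(q,ray(c,[v[:2]],v[2])[0].round(3))
    print(ray(c,[(253,237),(371,236),(373,326),(252,325)] if n=="top" else [(347,186),(391,262),(318,293),(279,210)],.006).round(4))
E
```

```text
top ((496.1065368652344, -248.61907958984375), (186.75210571289062, 143.54861450195312), 84.34893035888672) [[415.486328125, -334.4737243652344], [558.3372802734375, -348.60894775390625], [576.7267456054688, -162.76443481445312], [433.87579345703125, -148.62921142578125]]
loupe [ 0.604 -0.205  0.02 ]
vial [ 0.593 -0.316  0.03 ]
pad [ 0.408 -0.24   0.03 ]
mag [ 0.479 -0.248  0.056]
cone [ 0.4   -0.166  0.01 ]
[[ 0.5731 -0.1587  0.006 ]
 [ 0.5605 -0.3488  0.006 ]
 [ 0.4165 -0.3374  0.006 ]
 [ 0.4321 -0.1502  0.006 ]]
scene ((493.7018737792969, -266.325927734375), (235.83657836914062, 189.6732177734375), 62.87025833129883) [[355.52801513671875, -328.02423095703125], [524.3326416015625, -414.51654052734375], [631.875732421875, -204.62762451171875], [463.07110595703125, -118.13531494140625]]
loupe [ 0.604 -0.202  0.02 ]
vial [ 0.591 -0.316  0.03 ]
pad [ 0.404 -0.239  0.025]
mag [ 0.479 -0.248  0.056]
cone [ 0.402 -0.165  0.01 ]
[[ 0.4206 -0.333   0.006 ]
 [ 0.4307 -0.16    0.006 ]
 [ 0.5688 -0.1663  0.006 ]
 [ 0.5563 -0.3432  0.006 ]]
```

Feeder origin is about (479.5, -247.5) mm with a yaw of about -4.8°. The nest is the left one. I'll swing over with the fingers shut.

```bash
python3 -m creep '{"translation":[[40,-30,0],[75,-60,0],[110,-95,0],[140,-130,0],[165,-165,0]],"yaw":[0.08,0.158,0.158,0.158,0.158],"gripper":[255,255,255,255,255]}' 20
python3 -m creep '{"translation":[[15,-39,0],[30,-78,0],[45,-117,0],[60,-156,0],[70,-195,0]],"yaw":[0,0,0,0,0],"gripper":[255,255,255,255,255]}'
```

```text
time_s: 0.52
ee_pos: [0.2815, 0.3879, 0.2236]
eef_rot: [-3.14, -0.0, 3.058]
force: [0.4, 0.1, 0.3]
grip_width: 0.0639
time_s: 0.93
ee_pos: [0.3516, 0.1919, 0.2236]
eef_rot: [-3.14, -0.0, 3.058]
force: [1.2, -0.4, 0.1]
grip_width: 0.0307
```

```bash
for i in 1; do python3 -m creep '{"translation":[[2,-40,0],[4,-80,0],[6,-120,0],[8,-160,0],[10,-200,0]],"yaw":[0,0,0,0,0],"gripper":[255,255,255,255,255]}'; done
python3 -m creep '{"translation":[[2,-40,0],[4,-80,-20],[6,-120,-40],[8,-160,-60],[8,-200,-80]],"yaw":[0,0,0,0,0],"gripper":[255,255,255,255,255]}'
python3 -c "
from station import ctrl;o=ctrl.get_obs();print(o['ee_pos'],o['qpos'],o['eef_rot'])"
```

```text
time_s: 1.35
ee_pos: [0.361, -0.01, 0.2236]
eef_rot: [-3.14, 0.0, 3.058]
force: [1.9, -0.4, 0.7]
grip_width: 0.0005
time_s: 1.77
ee_pos: [0.3685, -0.2007, 0.1483]
eef_rot: [-3.14, 0.001, 3.058]
force: [0.4, -0.1, 1.3]
grip_width: 0.0004
[ 0.36848438 -0.20073748  0.14833428] [-5.85446163e-01  9.46137886e-02  1.95779579e+00 -1.31870374e-03
  1.08793379e+00 -2.07207297e+00] [-3.13996757e+00  5.33654384e-04  3.05803514e+00]
```

```bash
python3 -m creep '{"translation":[[2,-30,-15],[3,-38,-45],[3,-38,-80],[3,-38,-112],[3,-38,-112]],"yaw":[0,0,0,0,0],"gripper":[255,255,255,255,255]}'
python3 - <<'E'
from h import *
im=[]
for n,b in(("top",(230,200,390,380)),("scene",(260,150,440,310))):
    c=shot(n,n+"2"); x0,y0,x1,y1=b; im.append(cv2.resize(c["pixels"][y0:y1,x0:x1,::-1],(400,450)))
cv2.imwrite("pics/c2.png",np.hstack(im)); print(ctrl.get_obs()["ee_pos"])
E
```

```text
time_s: 2.18
ee_pos: [0.3688, -0.2371, 0.0315]
eef_rot: [3.138, -0.007, 3.057]
force: [-0.1, 0.5, -1.1]
grip_width: 0.0005
[ 0.3712734  -0.23853334  0.03651043]
```

View pics/c2.png

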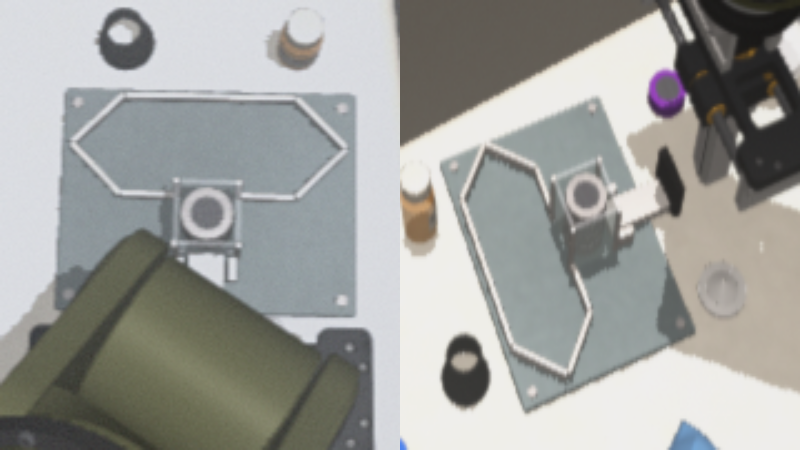

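The fingers (crop right, about (712,160)) stand behind the paddle and the path is clear. Pushing.

```bash
python3 -m creep '{"translation":[[8,-0.7,0],[16,-1.3,0],[24,-2,0],[32,-2.7,0],[40,-3.4,0]],"yaw":[0,0,0,0,0],"gripper":[255,255,255,255,255]}'
python3 -m creep '{"translation":[[6,-0.5,0],[12,-1,0],[18,-1.5,0],[23,-1.9,0],[25,-2.1,0]],"yaw":[0,0,0,0,0],"gripper":[255,255,255,255,255]}'
```

```text
time_s: 2.7
ee_pos: [0.4122, -0.2421, 0.0375]
eef_rot: [-3.14, -0.001, 3.059]
force: [-8.1, -1.3, 6.1]
grip_width: 0.0003
time_s: 3.12
ee_pos: [0.4375, -0.2443, 0.0379]
eef_rot: [-3.14, -0.003, 3.059]
force: [-9.3, -3.7, 2.0]
grip_width: 0.0005
```

```bash
python3 -m creep '{"translation":[[2,-0.2,0],[4,-0.3,0],[4,-0.3,0],[4,-0.3,0]],"yaw":[0,0,0,0],"gripper":[255,255,255,255]}'
python3 - <<'E'
from h import *
c=shot("scene","scene3"); cv2.imwrite("pics/c3.png",cv2.resize(c["pixels"][150:310,260:440,::-1],(540,480)));print(ctrl.get_obs()["ee_pos"],ctrl.get_obs()["force"])
E
```

```text
time_s: 3.45
ee_pos: [0.4396, -0.2445, 0.0379]
eef_rot: [-3.141, -0.009, 3.06]
force: [-23.5, -3.1, 7.9]
grip_width: 0.0003
[ 0.43956054 -0.24448671  0.03790435] [-23.35325199  -3.09963495   7.74638928]
```

View pics/c3.png

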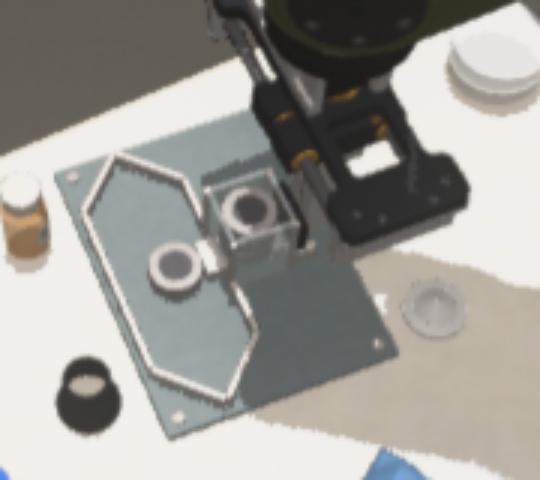

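The plunger is on its hard stop at 23 N. The disc is in the lane at crop (175,268), with the plunger bar behind it. Retreating.

```bash
python3 -m creep '{"translation":[[-12,1,0],[-25,2,0],[-38,3,0],[-52,4,0],[-66,5,0]],"yaw":[0,0,0,0,0],"gripper":[255,255,255,255,255]}'
python3 -m creep '{"translation":[[-5,0,5],[-5,0,30],[-5,0,60],[-5,0,90],[-5,0,90]],"yaw":[0,0,0,0,0],"gripper":[255,255,255,255,255]}'
python3 - <<'E'
from h import *
c=shot("scene","scene4"); cv2.imwrite("pics/c4.png",cv2.resize(c["pixels"][150:310,260:440,::-1],(720,640))[:600]);print(ctrl.get_obs()["ee_pos"],ctrl.get_obs()["force"])
E
```

```text
time_s: 3.92
ee_pos: [0.374, -0.2395, 0.0386]
eef_rot: [-3.14, -0.008, 3.06]
force: [-0.1, -0.1, 0.1]
grip_width: 0.0005
time_s: 4.33
ee_pos: [0.3717, -0.241, 0.1347]
eef_rot: [-3.135, 0.0, 3.06]
force: [0.3, 0.1, 0.6]
grip_width: 0.0005
[ 0.37095211 -0.24048949  0.13206902] [-0.20015142 -0.06621715 -0.14250771]
```

View pics/c4.png

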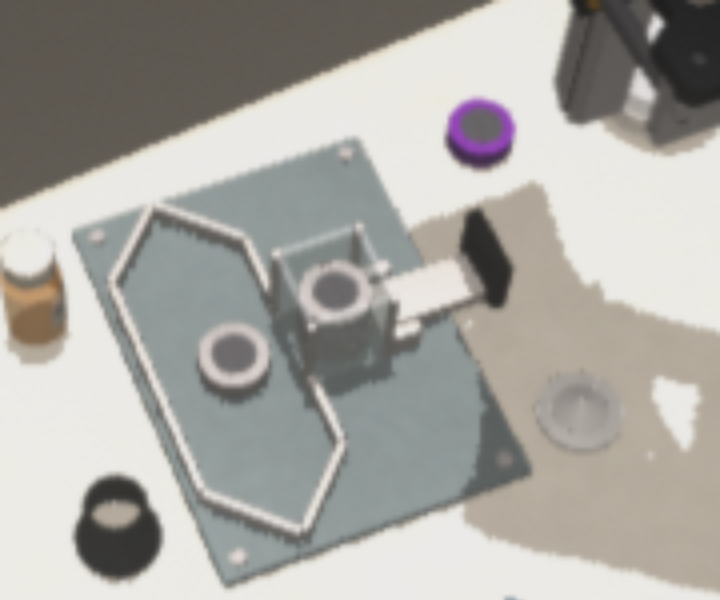

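Plunger is back out and the disc is in the lane at crop (233,357), which is pixel (318,239).

Run:
```python
from h import *
c=np.load("pics/scene4.npy",allow_pickle=True).item()
d=ray(c,[(318.3,239.2)],.018)[0][:2]*1000
o=np.array([479.5,-247.5]);a=-.084;R=np.array([[np.cos(a),-np.sin(a)],[np.sin(a),np.cos(a)]])
print("disc",d,R.T@(d-o))
# fence corners (top z=.016): left V tip, left far/near corners, right ones
pix=[(305,530),(205,491),(342,440),(112,282),(155,208),(246,240)]
P=ray(c,[(260+x/4,150+y/4) for x,y in pix],.016)[:,:2]*1000
print((P-o)@R)
e=ctrl.get_obs()["ee_pos"]*1000
for f in [(48,-44),(50,34)]: w=o+R@f; print(f,w,w-e[:2])
```

```text
disc [ 524.1741191  -250.94200706] [44.80539016  0.31834367]
[[ 48.67836651  86.47511794]
 [ 80.23168254  54.14442143]
 [ 17.27934357  54.21198974]
 [ 79.32073783 -56.13152677]
 [ 47.21139965 -85.19314538]
 [ 15.80590821 -53.78106341]]
(48, -44) [ 523.63910051 -295.3721193 ] [152.68698896 -54.88262642]
(50, 34) [ 532.17634623 -217.81494403] [161.22423467  22.67454885]
```

```bash
python3 -m creep '{"translation":[[35,-13,0],[70,-26,0],[110,-40,0],[140,-52,0],[152,-55,0]],"yaw":[0,0,0,0,0],"gripper":[255,255,255,255,255]}'
python3 -m creep '{"translation":[[0,0,0],[0,0,-20],[0,0,-50],[0,0,-75],[0,0,-80]],"yaw":[0,0,0,0,0],"gripper":[255,255,255,255,255]}'
python3 -c "
from station import ctrl;o=ctrl.get_obs();print(o['ee_pos']*1000)"
```

```text
time_s: 4.8
ee_pos: [0.5261, -0.2962, 0.1309]
eef_rot: [-3.137, -0.002, 3.061]
force: [-1.1, 0.4, -0.5]
grip_width: 0.0004
time_s: 5.22
ee_pos: [0.5239, -0.2947, 0.0464]
eef_rot: [-3.14, -0.008, 3.061]
force: [-1.0, 0.1, -0.9]
grip_width: 0.0006
[ 523.85560194 -294.67317461   46.43290885]
```

```bash
python3 -m creep '{"translation":[[0,0,-5],[0,0,-10],[0,0,-15],[0,0,-16],[0,0,-16]],"yaw":[0,0,0,0,0],"gripper":[255,255,255,255,255]}'
python3 -m creep '{"translation":[[0,5,0],[1,10,0],[1,15,0],[2,20,0],[2,25,0]],"yaw":[0,0,0,0,0],"gripper":[255,255,255,255,255]}'
python3 - <<'E'
from h import *
c=shot("scene","scene5"); cv2.imwrite("pics/c5.png",cv2.resize(c["pixels"][150:310,260:440,::-1],(540,480)));print(ctrl.get_obs()["ee_pos"],ctrl.get_obs()["force"])
E
```

```text
time_s: 5.63
ee_pos: [0.5241, -0.2948, 0.031]
eef_rot: [-3.139, -0.007, 3.061]
force: [-0.2, -0.1, 0.0]
grip_width: 0.0008
time_s: 6.05
ee_pos: [0.5264, -0.2692, 0.0312]
eef_rot: [-3.139, -0.006, 3.061]
force: [-0.3, 0.1, 0.8]
grip_width: 0.0004
[ 0.52631593 -0.26847718  0.03116804] [ 1.07050665 -0.1294966   2.21360568]
```

View pics/c5.png

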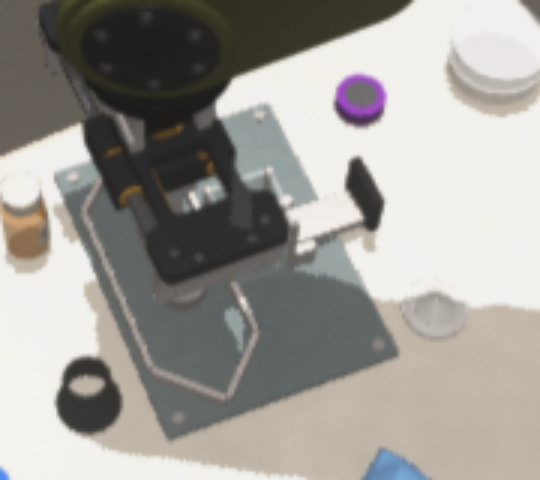

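The disc's front edge shows at crop (182,292), beside the shut fingers, and nothing is snagged. Pushing on along the lane.

```bash
python3 -m creep '{"translation":[[0,5,0],[1,10,0],[1,15,0],[2,20,0],[2,25,0]],"yaw":[0,0,0,0,0],"gripper":[255,255,255,255,255]}'
python3 -m creep '{"translation":[[0,4,0],[1,8,0],[1,12,0],[1,16,0],[1,20,0]],"yaw":[0,0,0,0,0],"gripper":[255,255,255,255,255]}'
python3 - <<'E'
from h import *
c=shot("scene","scene6"); cv2.imwrite("pics/c6.png",cv2.resize(c["pixels"][150:310,260:440,::-1],(540,480)));print(ctrl.get_obs()["ee_pos"],ctrl.get_obs()["force"])
E
```

```text
time_s: 6.52
ee_pos: [0.5285, -0.2429, 0.0312]
eef_rot: [-3.139, -0.007, 3.062]
force: [-0.0, -0.5, -0.4]
grip_width: 0.0008
time_s: 6.93
ee_pos: [0.5294, -0.2226, 0.0312]
eef_rot: [-3.139, -0.007, 3.062]
force: [0.5, 0.6, 1.3]
grip_width: 0.0003
[ 0.5294341  -0.222014    0.03114495] [-0.43706    -0.20537295  0.57238095]
```

View pics/c6.png

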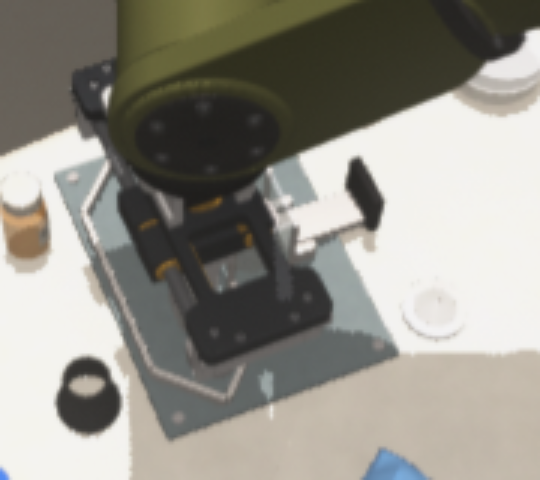

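The gripper hides the disc, so I'll feel for the nest in small steps.

```bash
python3 -m creep '{"translation":[[0,1.5,0],[0,3,0],[0,4,0],[0,4,0],[0,4,0]],"yaw":[0,0,0,0,0],"gripper":[255,255,255,255,255]}'
python3 -m creep '{"translation":[[0,1,0],[0,2,0],[0,2,0],[0,2,0]],"yaw":[0,0,0,0],"gripper":[255,255,255,255]}'
```

```text
time_s: 7.4
ee_pos: [0.5304, -0.2188, 0.0325]
eef_rot: [-3.138, -0.004, 3.062]
force: [0.1, -2.1, 10.4]
grip_width: 0.0001
time_s: 7.73
ee_pos: [0.531, -0.2177, 0.0331]
eef_rot: [-3.136, -0.002, 3.062]
force: [1.3, -7.5, 3.5]
grip_width: 0.0006
```

Contact came at the expected place (TCP y about -219 to -218 mm, 7.5 N). Backing off and lifting to look.

```bash
python3 -m creep '{"translation":[[0,-4,0],[-1,-10,0],[-1,-16,0],[-1,-22,0],[-1,-22,10]],"yaw":[0,0,0,0,0],"gripper":[255,255,255,255,255]}'
python3 -m creep '{"translation":[[0,0,20],[0,0,50],[0,0,85],[-20,-30,100],[-50,-60,110]],"yaw":[0,0,0,0,0],"gripper":[255,255,255,255,255]}'
python3 -m creep '{"translation":[[-40,0,0],[-80,0,0],[-120,0,0],[-160,0,0],[-160,0,0]],"yaw":[0,0,0,0,0],"gripper":[255,255,255,255,255]}'
python3 - <<'E'
from h import *
im=[]
for n,b in(("top",(245,195,325,285)),("scene",(260,190,380,310))):
    c=shot(n,n+"7"); x0,y0,x1,y1=b; im.append(cv2.resize(c["pixels"][y0:y1,x0:x1,::-1],(400,450) if n=="top" else (400,450),interpolation=cv2.INTER_CUBIC))
cv2.imwrite("pics/c7.png",np.hstack(im)); print(ctrl.get_obs()["ee_pos"])
E
```

```text
time_s: 8.15
ee_pos: [0.5289, -0.2404, 0.0416]
eef_rot: [-3.138, -0.005, 3.061]
force: [-0.2, -0.3, -1.5]
grip_width: 0.0006
time_s: 8.57
ee_pos: [0.4815, -0.2993, 0.1545]
eef_rot: [-3.136, -0.001, 3.064]
force: [-0.0, -1.4, -0.1]
grip_width: 0.0003
time_s: 8.98
ee_pos: [0.3169, -0.2987, 0.1549]
eef_rot: [-3.136, -0.002, 3.062]
force: [-0.4, 0.8, -0.5]
grip_width: 0.0007
[ 0.32099578 -0.29966735  0.15561629]
```

View pics/c7.png

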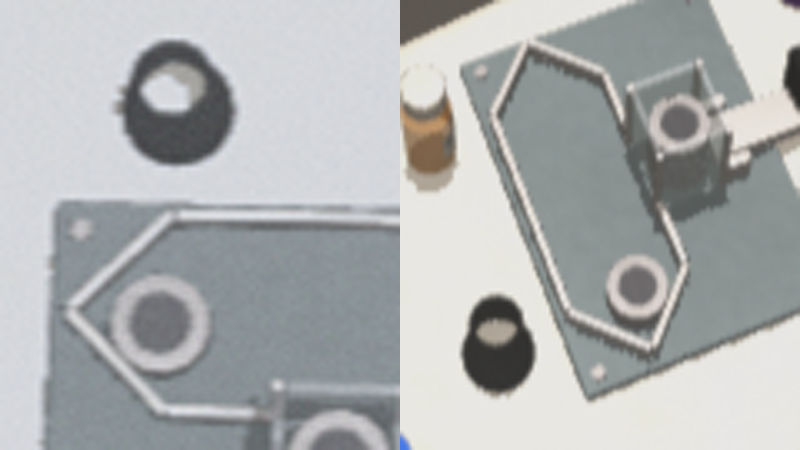

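The disc lies flat and touches the near side of the V. A gap shows on the far side: disc centre at (160,323) against a V axis at about (166,313) in the left crop. I'll measure it, then push with the tool turned so the disc slides along the near wall.

```bash
cat >> h.py <<'E'
O=np.array([479.5,-247.5])+[1.2,-.1];A=-.080;RF=np.array([[np.cos(A),-np.sin(A)],[np.sin(A),np.cos(A)]])
E
python3 - <<'E'
from h import *
def F(c,p,z): return ((ray(c,p,z)[:,:2]*1000-O)@RF).round(1)
t=np.load("pics/top7.npy",allow_pickle=True).item();s=np.load("pics/scene7.npy",allow_pickle=True).item()
ft=lambda p:[(245+x/5,195+y/5) for x,y in p]; fs=lambda p:[(260+(x-400)*.3,190+y*120/450) for x,y in p]
print("top tip,far,near",F(t,ft([(68,310),(172,217),(160,410)]),.016).tolist(),"disc",F(t,ft([(160,324)]),.018))
print("scene tip,far,near",F(s,fs([(653,348),(570,312),(685,264)]),.016).tolist(),"disc",F(s,fs([(638,287)]),.018))
n=np.array([np.sin(.436),np.cos(.436)])
e=ctrl.get_obs()["ee_pos"]*1000
for D in [(46,59),(50,62)]: print(D,O+RF@(np.array(D)-28.5*n),e)
print("xy dir (1,1):",RF@[.707,.707])
E
```

```text
top tip,far,near [[49.8, 85.0], [80.3, 52.7], [17.8, 55.3]] disc [[45.  55.7]]
scene tip,far,near [[48.6, 86.6], [80.0, 54.4], [16.6, 54.8]] disc [[43.8 57.1]]
(46, 59) [ 517.20580592 -217.25406819] [ 320.99578104 -299.66735219  155.61629255]
(50, 62) [ 521.43275682 -214.58332185] [ 320.99578104 -299.66735219  155.61629255]
xy dir (1,1): [0.76123849 0.64823912]
```

Run:
```python
from h import *
e=ctrl.get_obs()["ee_pos"]*1000
for f in [(40.4,19),(40.4,28.6),(45.4,33.6)]: w=O+RF@np.array(f); print(f,w.round(1),(w-e[:2]).round(1))
```

```text
(40.4, 19) [ 522.5 -231.9] [201.5  67.8]
(40.4, 28.6) [ 523.3 -222.3] [202.3  77.3]
(45.4, 33.6) [ 528.6 -217.7] [207.6  81.9]
```

```bash
python3 -m creep '{"translation":[[39,10,0],[78,22,0],[117,36,0],[156,52,0],[190,64,0]],"yaw":[-0.06,-0.12,-0.18,-0.24,-0.3],"gripper":[255,255,255,255,255]}'
python3 -c "
from station import ctrl;o=ctrl.get_obs();print((o['ee_pos']*1000).round(1),o['eef_rot'])"
```

```text
time_s: 9.5
ee_pos: [0.5142, -0.2336, 0.1556]
eef_rot: [-3.135, 0.001, 2.76]
force: [-0.6, -0.4, 0.5]
grip_width: 0.0003
[ 514.2 -233.6  155.6] [-3.13482567e+00  9.36599693e-04  2.76046617e+00]
```

```bash
python3 -m creep '{"translation":[[8,1.5,-15],[8,1.5,-45],[8,1.5,-75],[8,1.5,-100],[8,1.5,-106]],"yaw":[0,0,0,0,0],"gripper":[255,255,255,255,255]}'
python3 -m creep '{"translation":[[0,0,-3],[0,0,-8],[0,0,-13],[0,0,-17],[0,0,-17]],"yaw":[0,0,0,0,0],"gripper":[255,255,255,255,255]}'
python3 -c "
from station import ctrl;o=ctrl.get_obs();print((o['ee_pos']*1000).round(1),o['force'])"
```

```text
time_s: 9.92
ee_pos: [0.5216, -0.2306, 0.0456]
eef_rot: [-3.135, -0.005, 2.762]
force: [0.1, 0.6, -0.6]
grip_width: 0.0003
time_s: 10.33
ee_pos: [0.5217, -0.2306, 0.0287]
eef_rot: [-3.135, -0.004, 2.762]
force: [-0.4, -0.7, -1.2]
grip_width: 0.0004
[ 521.7 -230.6   28.7] [-0.35557048 -0.71008237 -1.15549134]
```

```bash
python3 -m creep '{"translation":[[0,2,0],[1,4,0],[1,6,0],[1.5,8,0],[1.5,8,0]],"yaw":[0,0,0,0,0],"gripper":[255,255,255,255,255]}'
python3 -m creep '{"translation":[[1,0.9,0],[2,1.8,0],[3,2.6,0],[4,3.4,0],[5,4.2,0]],"yaw":[0,0,0,0,0],"gripper":[255,255,255,255,255]}'
python3 -m creep '{"translation":[[0.8,0.6,0],[1.5,1.3,0],[1.5,1.3,0],[1.5,1.3,0]],"yaw":[0,0,0,0],"gripper":[255,255,255,255]}'
```

```text
time_s: 10.75
ee_pos: [0.5234, -0.2223, 0.0289]
eef_rot: [-3.135, -0.004, 2.762]
force: [0.5, -0.6, 0.0]
grip_width: 0.0006
time_s: 11.17
ee_pos: [0.5288, -0.219, 0.0295]
eef_rot: [-3.134, -0.002, 2.762]
force: [-1.1, -8.2, 5.0]
grip_width: 0.0005
time_s: 11.5
ee_pos: [0.5307, -0.2182, 0.0298]
eef_rot: [-3.134, -0.001, 2.762]
force: [-0.9, -6.1, 2.7]
grip_width: 0.0009
```

```bash
python3 -m creep '{"translation":[[0,-4,0],[0,-9,0],[0,-14,0],[0,-14,20],[0,-14,50]],"yaw":[0,0,0,0,0],"gripper":[255,255,255,255,255]}'
python3 -m creep '{"translation":[[0,0,35],[-30,-10,75],[-70,-20,75],[-110,-35,75],[-150,-50,75]],"yaw":[0,0,0,0,0],"gripper":[255,255,255,255,255]}'
python3 -m creep '{"translation":[[-30,-10,0],[-50,-20,0],[-50,-20,0]],"yaw":[0,0,0],"gripper":[255,255,255]}'
python3 - <<'E'
from h import *
im=[]
for n,b in(("top",(245,195,325,285)),("scene",(260,190,380,310))):
    c=shot(n,n+"8"); x0,y0,x1,y1=b; im.append(cv2.resize(c["pixels"][y0:y1,x0:x1,::-1],(400,450),interpolation=cv2.INTER_CUBIC))
cv2.imwrite("pics/c8.png",np.hstack(im)); print(ctrl.get_obs()["ee_pos"])
E
```

```text
time_s: 11.92
ee_pos: [0.5292, -0.2319, 0.0777]
eef_rot: [-3.134, -0.007, 2.761]
force: [-0.2, -0.0, -0.5]
grip_width: 0.0006
time_s: 12.33
ee_pos: [0.3851, -0.2794, 0.1532]
eef_rot: [-3.134, -0.006, 2.762]
force: [0.2, -0.7, -0.0]
grip_width: 0.0006
time_s: 12.58
ee_pos: [0.3323, -0.3006, 0.1534]
eef_rot: [-3.134, -0.006, 2.759]
force: [0.1, 0.4, -0.2]
grip_width: 0.0005
[ 0.33491839 -0.29978289  0.15337249]
```

View pics/c8.png

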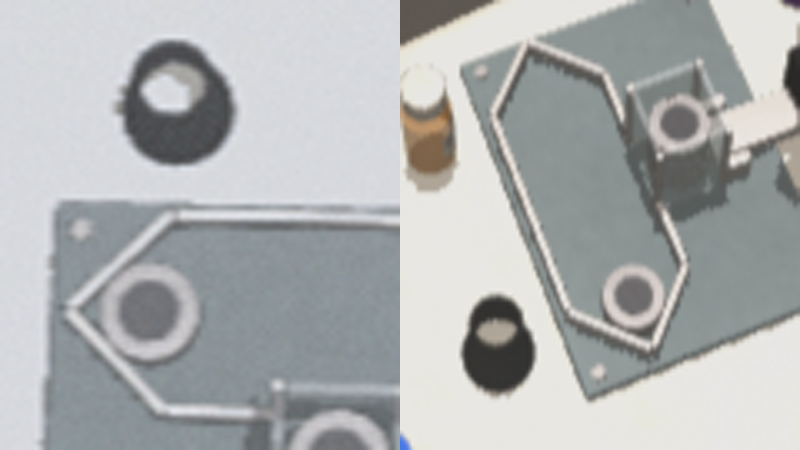

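Both views now show the disc seated in the V, centred at about (150,312) in the left crop. I'll put numbers on that.

Run:
```python
from h import *
def F(c,p,z): return ((ray(c,p,z)[:,:2]*1000-O)@RF)
for n,g,rr,V in(("top",(275,257.5),11,[(258.6,257),(279.4,238.4),(277,277)]),("scene",(330,269),12,[(335.9,282.8),(311,273.2),(345.5,260.4)])):
  for k in "78":
    c=np.load(f"pics/{n}{k}.npy",allow_pickle=True).item()
    hsv=cv2.cvtColor(c["pixels"],cv2.COLOR_RGB2GRAY)
    m=np.zeros(hsv.shape,np.uint8);x,y=map(int,g);m[y-14:y+15,x-14:x+15]=(hsv[y-14:y+15,x-14:x+15]<112)
    L,lab,st,ce=cv2.connectedComponentsWithStats(m)
    i=min([j for j in range(1,L) if 30<st[j,4]<300],key=lambda j:np.hypot(*(ce[j]-g)),default=None)
    if i: print(n,k,ce[i],st[i,4],F(c,[ce[i]],.018).round(1))
  print("nest px",proj(c,[[*(O+RF@np.array([50,62]))/1000,.018]]),"V",F(c,V,.016).round(1).tolist())
```

```text
nest px [[273.06574065 256.6576368 ]] V [[49.8, 85.0], [80.3, 52.7], [17.8, 55.3]]
scene 7 [330.93220339 265.66101695] 59 [[43.9 55.3]]
scene 8 [329.8        268.43333333] 60 [[47.8 59.3]]
nest px [[329.21982914 270.23406031]] V [[48.6, 86.6], [80.0, 54.4], [16.6, 54.8]]
```

The numbers are inconclusive to within 1–2 mm, so I'll rectify both views at fence-top height for a direct look.

Run:
```python
from h import *
s=.2; N=380
xs=92-np.arange(N)*s; ys=98-np.arange(N)*s   # rows: feeder x downwards from 92, cols: y from 98
Y,X=np.meshgrid(ys,xs); im=[]
for n in("top","scene"):
    c=np.load(f"pics/{n}8.npy",allow_pickle=True).item()
    P=np.stack([X.ravel(),Y.ravel()],1)@RF.T+O
    uv=proj(c,np.c_[P/1000,np.full(len(P),.017)]).reshape(N,N,2).astype(np.float32)
    r=cv2.remap(c["pixels"],uv[...,0],uv[...,1],cv2.INTER_CUBIC)
    g=cv2.GaussianBlur(cv2.cvtColor(r,cv2.COLOR_RGB2GRAY),(9,9),2)
    h=cv2.HoughCircles(g,cv2.HOUGH_GRADIENT,1,50,param1=60,param2=15,minRadius=74,maxRadius=86)
    if h is not None:
        for a in h[0][:1]: print(n,"circle x,y,r mm",92-a[1]*s,98-a[0]*s,a[2]*s)
    # wall ridge: sample across each wall, brightest point -> line offset along normal
    f=g.astype(np.float32)
    for nm,d in(("far",np.array([1,1])/2**.5),("near",np.array([-1,1])/2**.5)):
        q=[]
        t=np.array([d[1],-d[0]])*np.sign(d[0])  # along wall
        for u in np.r_[-20:-11:1.,11:14:1.]:
            base=np.array([50,62])+t*u
            k=np.arange(12,25,.1); pp=base+k[:,None]*d
            v=cv2.remap(f,((98-pp[:,1])/s).astype(np.float32)[None],((92-pp[:,0])/s).astype(np.float32)[None],1)[0]
            w=np.clip(v-v.max()+25,0,None); q.append([u,(w*k).sum()/w.sum()])
        q=np.array(q); print(n,nm,"ridge dist from nominal nest",q[:,1].round(1))
    im.append(r[:,:,::-1])
cv2.imwrite("pics/c9.png",np.hstack(im))
```

```text
top circle x,y,r mm 49.899998 60.1 15.22
top far ridge dist from nominal nest [24.2 24.4 17.5 13.8 13.9 15.8 17.5 17.4 17.3 16.9 16.8 16.9]
top near ridge dist from nominal nest [24.3 24.5 13.4 12.9 15.2 16.6 16.6 16.7 16.6 16.9 17.  17. ]
scene circle x,y,r mm 47.899998 58.7 15.360001
scene far ridge dist from nominal nest [20.6 12.7 12.7 12.9 14.5 16.1 16.1 16.1 16.1 15.6 15.6 15.7]
scene near ridge dist from nominal nest [23.8 21.1 14.1 13.9 13.8 14.5 17.1 17.4 17.5 17.8 17.7 17.6]
```

View pics/c9.png

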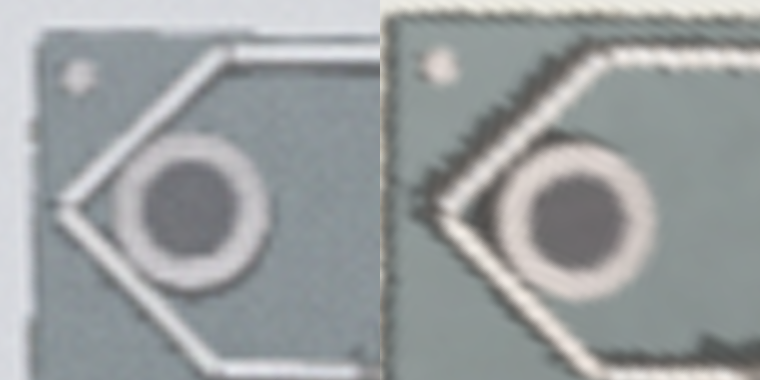

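Both views show the disc tight on the near wall, with perhaps 0.5–1.3 mm left at the far wall. I'll give it one more nudge with the tool turned further and the finger dragging toward +x.

```bash
python3 -m creep '{"translation":[[38,11,0],[76,22,0],[114,35,0],[150,50,0],[180,62,0]],"yaw":[-0.05,-0.1,-0.15,-0.2,-0.2],"gripper":[255,255,255,255,255]}'
python3 - <<'E'
from h import *
e=ctrl.get_obs()["ee_pos"]*1000
print(e)
for f in [(39.7,23),(39.7,33.6)]: w=O+RF@np.array(f); print(f,w.round(1),(w-e[:2]).round(1))
E
```

```text
time_s: 13.1
ee_pos: [0.5179, -0.2355, 0.1528]
eef_rot: [-3.135, -0.006, 2.559]
force: [-0.9, -0.3, 0.4]
grip_width: 0.0004
[ 517.9450874  -235.48879882  152.84308145]
(39.7, 23) [ 522.1 -227.8] [4.2 7.6]
(39.7, 33.6) [ 523.  -217.3] [ 5.  18.2]
```

```bash
python3 -m creep '{"translation":[[4,6,-15],[4,6,-45],[4,6,-75],[4,6,-100],[4,6,-105]],"yaw":[0,0,0,0,0],"gripper":[255,255,255,255,255]}'
python3 -m creep '{"translation":[[0,0,-3],[0,0,-8],[0,0,-13],[0,0,-17],[0,0,-17]],"yaw":[0,0,0,0,0],"gripper":[255,255,255,255,255]}'
python3 -m creep '{"translation":[[0.5,3,0],[0.5,6,0],[1,8,0],[1,10,0],[1,10,0]],"yaw":[0,0,0,0,0],"gripper":[255,255,255,255,255]}'
```

```text
time_s: 13.52
ee_pos: [0.5209, -0.2275, 0.0433]
eef_rot: [-3.134, -0.012, 2.56]
force: [0.4, -0.5, -0.3]
grip_width: 0.0005
time_s: 13.93
ee_pos: [0.521, -0.2275, 0.0264]
eef_rot: [-3.134, -0.012, 2.56]
force: [0.0, -0.1, -0.4]
grip_width: 0.0004
time_s: 14.35
ee_pos: [0.5226, -0.2181, 0.027]
eef_rot: [-3.134, -0.009, 2.56]
force: [0.7, -5.1, 0.5]
grip_width: 0.0005
```

```bash
python3 -m creep '{"translation":[[1,0.5,0],[2.5,1,0],[4,1.5,0],[5,2,0],[5,2,0]],"yaw":[0,0,0,0,0],"gripper":[255,255,255,255,255]}'
python3 -m creep '{"translation":[[1,0.3,0],[2,0.6,0],[3,1,0],[3,1,0],[3,1,0]],"yaw":[0,0,0,0,0],"gripper":[255,255,255,255,255]}'
```

```text
time_s: 14.77
ee_pos: [0.5258, -0.2182, 0.0272]
eef_rot: [-3.129, -0.011, 2.561]
force: [-16.7, -18.2, 4.6]
grip_width: 0.0004
time_s: 15.18
ee_pos: [0.5271, -0.2192, 0.0273]
eef_rot: [-3.125, -0.013, 2.561]
force: [-14.6, -17.7, 4.5]
grip_width: 0.0006
```

The reaction is now (-16, -18) N, firm in both x and y, so both walls are holding the disc. Retreating to look.

```bash
python3 -m creep '{"translation":[[-1.5,-3,0],[-2,-7,0],[-2,-11,0],[-2,-11,20],[-2,-11,50]],"yaw":[0,0,0,0,0],"gripper":[255,255,255,255,255]}'
python3 -m creep '{"translation":[[0,0,35],[-30,-10,75],[-70,-20,75],[-110,-35,75],[-150,-50,75]],"yaw":[0,0,0,0,0],"gripper":[255,255,255,255,255]}'
python3 -m creep '{"translation":[[-30,-10,0],[-50,-20,0],[-50,-20,0]],"yaw":[0,0,0],"gripper":[255,255,255]}'
python3 - <<'E'
from h import *
s=.2; N=380
xs=92-np.arange(N)*s; ys=98-np.arange(N)*s
Y,X=np.meshgrid(ys,xs); im=[]
for n in("top","scene"):
    c=shot(n,n+"10")
    P=np.stack([X.ravel(),Y.ravel()],1)@RF.T+O
    uv=proj(c,np.c_[P/1000,np.full(len(P),.017)]).reshape(N,N,2).astype(np.float32)
    r=cv2.remap(c["pixels"],uv[...,0],uv[...,1],cv2.INTER_CUBIC)
    g=cv2.GaussianBlur(cv2.cvtColor(r,cv2.COLOR_RGB2GRAY),(9,9),2)
    h=cv2.HoughCircles(g,cv2.HOUGH_GRADIENT,1,50,param1=60,param2=15,minRadius=74,maxRadius=86)
    if h is not None:
        a=h[0][0]; print(n,"circle",92-a[1]*s,98-a[0]*s,a[2]*s)
    full=c["pixels"][150:310,230:420,::-1]; im.append(np.vstack([r[:300,:,::-1],cv2.resize(full,(380,300))]))
cv2.imwrite("pics/c10.png",np.hstack(im)); print(ctrl.get_obs()["ee_pos"],ctrl.get_obs()["force"])
E
```

```text
time_s: 15.6
ee_pos: [0.5239, -0.2297, 0.0755]
eef_rot: [-3.125, -0.017, 2.56]
force: [0.7, -0.3, 0.2]
grip_width: 0.0004
time_s: 16.02
ee_pos: [0.3803, -0.2769, 0.1513]
eef_rot: [-3.125, -0.015, 2.562]
force: [0.3, -1.3, -0.9]
grip_width: 0.0004
time_s: 16.27
ee_pos: [0.3279, -0.298, 0.1517]
eef_rot: [-3.125, -0.015, 2.559]
force: [0.3, 1.1, -0.4]
grip_width: 0.0004
top circle 52.3 60.3 16.160002
scene circle 49.7 58.1 15.339999
[ 0.33031249 -0.2972598   0.15170889] [-0.68974994  0.30817113 -0.09976408]
```

View pics/c10.png

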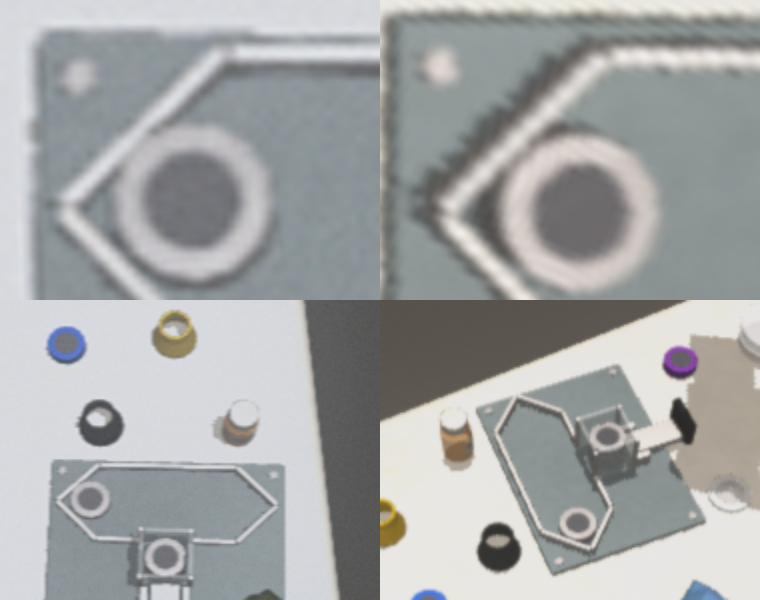

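The disc overshot a little along the far wall: it now touches there, with about 1.7 mm of gap on the near side. Nothing else has moved. I'll square the tool up and push +y with a slight -x drag, which keeps the force inside the V's cone.

```bash
python3 -m creep '{"translation":[[38,11,0],[76,22,0],[114,35,0],[150,50,0],[185,62,0]],"yaw":[0.1,0.2,0.3,0.4,0.5],"gripper":[255,255,255,255,255]}'
python3 - <<'E'
from h import *
e=ctrl.get_obs()["ee_pos"]*1000
print(e,ctrl.get_obs()["eef_rot"])
for f in [(52,20),(52,31)]: w=O+RF@np.array(f); print(f,w.round(1),(w-e[:2]).round(1))
print(RF@[-.707,.707])
E
```

```text
time_s: 16.78
ee_pos: [0.5182, -0.2328, 0.1514]
eef_rot: [-3.125, -0.014, 3.067]
force: [-0.9, -0.7, 0.6]
grip_width: 0.0006
[ 518.20587098 -232.82618022  151.39769594] [-3.12537331 -0.01435611  3.06701927]
(52, 20) [ 534.1 -231.8] [15.9  1. ]
(52, 31) [ 535.  -220.9] [16.8 12. ]
[-0.64823912  0.76123849]
```

```bash
python3 -m creep '{"translation":[[16,0,-5],[17,0,-40],[17,0,-75],[17,0,-100],[17,0,-106]],"yaw":[0,0,0,0,0],"gripper":[255,255,255,255,255]}'
python3 -m creep '{"translation":[[0,0,-3],[0,0,-8],[0,0,-13],[0,0,-16],[0,0,-16]],"yaw":[0,0,0,0,0],"gripper":[255,255,255,255,255]}'
python3 -m creep '{"translation":[[0,3,0],[0,6,0],[0.5,9,0],[0.5,11,0],[0.5,11,0]],"yaw":[0,0,0,0,0],"gripper":[255,255,255,255,255]}'
```

```text
time_s: 17.2
ee_pos: [0.5343, -0.2307, 0.0407]
eef_rot: [-3.128, -0.02, 3.069]
force: [-1.5, 0.6, -0.5]
grip_width: 0.0005
time_s: 17.62
ee_pos: [0.5349, -0.2308, 0.0256]
eef_rot: [-3.128, -0.019, 3.069]
force: [-0.2, -0.3, -0.2]
grip_width: 0.0003
time_s: 18.03
ee_pos: [0.5351, -0.2207, 0.026]
eef_rot: [-3.125, -0.019, 3.069]
force: [-5.7, -8.6, 1.0]
grip_width: 0.0005
```

```bash
python3 -m creep '{"translation":[[-0.7,0.7,0.5],[-1.4,1.4,0.5],[-2,2,0.5],[-2.5,2.5,0.5],[-2.5,2.5,0.5]],"yaw":[0,0,0,0,0],"gripper":[255,255,255,255,255]}'
python3 -m creep '{"translation":[[-0.5,0.5,0],[-1,1,0],[-1,1,0],[-1,1,0]],"yaw":[0,0,0,0],"gripper":[255,255,255,255]}'
```

```text
time_s: 18.45
ee_pos: [0.5329, -0.2194, 0.0272]
eef_rot: [-3.123, -0.017, 3.069]
force: [-1.8, -9.9, 1.1]
grip_width: 0.0005
time_s: 18.78
ee_pos: [0.5325, -0.2194, 0.028]
eef_rot: [-3.121, -0.015, 3.069]
force: [0.1, -7.4, 1.7]
grip_width: 0.0006
```

```bash
python3 -m creep '{"translation":[[-0.7,1,0],[-1.3,2,0],[-2,2,0],[-2,2,0]],"yaw":[0,0,0,0],"gripper":[255,255,255,255]}'
python3 -m creep '{"translation":[[0,-2,0],[0,-6,0],[0,-11,0],[0,-11,20],[0,-11,50]],"yaw":[0,0,0,0,0],"gripper":[255,255,255,255,255]}'
python3 -m creep '{"translation":[[0,0,35],[-30,-10,75],[-70,-20,75],[-110,-35,75],[-150,-50,75]],"yaw":[0,0,0,0,0],"gripper":[255,255,255,255,255]}'
python3 -m creep '{"translation":[[-30,-10,0],[-50,-20,0],[-50,-20,0]],"yaw":[0,0,0],"gripper":[255,255,255]}'
cat > chk.py <<'E'
from h import *
import sys
s=.2; N=380;k=sys.argv[1]
xs=92-np.arange(N)*s; ys=98-np.arange(N)*s
Y,X=np.meshgrid(ys,xs); im=[]
for n in("top","scene"):
  for q in ("8","10",k):
    c=shot(n,n+k) if q==k else np.load(f"pics/{n}{q}.npy",allow_pickle=True).item()
    P=np.stack([X.ravel(),Y.ravel()],1)@RF.T+O
    uv=proj(c,np.c_[P/1000,np.full(len(P),.017)]).reshape(N,N,2).astype(np.float32)
    r=cv2.remap(c["pixels"],uv[...,0],uv[...,1],cv2.INTER_CUBIC)
    g=cv2.GaussianBlur(cv2.cvtColor(r,cv2.COLOR_RGB2GRAY),(9,9),2)
    # dark inner face centroid (bright/dark contrast in the disc's middle)
    m=(g<(118 if n=="top" else 125)).astype(np.uint8); m[:,:100]=0
    L,lab,st,ce=cv2.connectedComponentsWithStats(m)
    j=[i for i in range(1,L) if 3000<st[i,4]<12000 and 150<ce[i][0]<240 and 150<ce[i][1]<270]
    h=cv2.HoughCircles(g,cv2.HOUGH_GRADIENT,1,50,param1=60,param2=12,minRadius=74,maxRadius=84)
    print(n,q,"inner",[(round(92-ce[i][1]*s,2),round(98-ce[i][0]*s,2),st[i,4]) for i in j],"hough",None if h is None else (92-h[0][0][1]*s,98-h[0][0][0]*s,h[0][0][2]*s))
  im.append(r[:,:,::-1])
cv2.imwrite(f"pics/c{k}.png",np.hstack(im)); print(ctrl.get_obs()["ee_pos"])
E
python3 chk.py 11
```

```text
time_s: 19.12
ee_pos: [0.5317, -0.219, 0.0293]
eef_rot: [-3.118, -0.011, 3.069]
force: [3.0, -12.1, 1.9]
grip_width: 0.0005
time_s: 19.53
ee_pos: [0.5302, -0.2296, 0.0772]
eef_rot: [-3.12, -0.016, 3.068]
force: [0.3, 0.1, 0.3]
grip_width: 0.0006
time_s: 19.95
ee_pos: [0.3861, -0.2769, 0.1527]
eef_rot: [-3.12, -0.015, 3.069]
force: [0.0, -1.0, -0.0]
grip_width: 0.0005
time_s: 20.2
ee_pos: [0.3333, -0.298, 0.1529]
eef_rot: [-3.12, -0.016, 3.067]
force: [0.3, 0.2, -0.3]
grip_width: 0.0005
top 8 inner [(np.float64(49.98), np.float64(60.05), np.int32(4602))] hough (np.float32(49.899998), np.float32(59.7), np.float32(15.080001))
top 10 inner [(np.float64(51.68), np.float64(59.41), np.int32(4706))] hough (np.float32(52.1), np.float32(59.7), np.float32(15.360001))
top 11 inner [(np.float64(50.27), np.float64(60.52), np.int32(4330))] hough (np.float32(51.899998), np.float32(60.899998), np.float32(15.360001))
scene 8 inner [(np.float64(47.63), np.float64(58.72), np.int32(5824))] hough (np.float32(47.899998), np.float32(58.7), np.float32(15.360001))
scene 10 inner [(np.float64(49.55), np.float64(57.99), np.int32(5887))] hough (np.float32(49.7), np.float32(58.1), np.float32(15.339999))
scene 11 inner [(np.float64(48.41), np.float64(58.72), np.int32(5862))] hough (np.float32(48.3), np.float32(58.7), np.float32(15.2))
[ 0.33586903 -0.29719824  0.15290234]
```

View pics/c11.png

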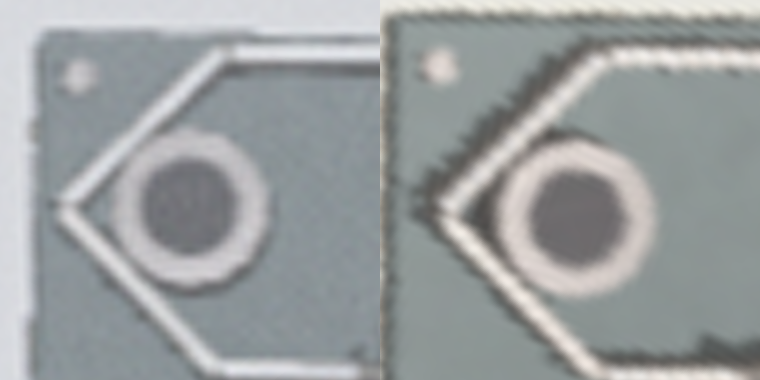

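The last push left at most about 0.5 mm at either wall, and top and scene differ by that much. I'll do one more square press with a small drag each way to be sure. With a flat face this cannot unseat the disc.

```bash
python3 -m creep '{"translation":[[38,11,0],[76,22,0],[114,35,0],[155,50,0],[195,66,0]],"yaw":[0,0,0,0,0],"gripper":[255,255,255,255,255]}'
python3 -m creep '{"translation":[[2,0,-10],[2,0,-45],[2,0,-75],[2,0,-100],[2,0,-107]],"yaw":[0,0,0,0,0],"gripper":[255,255,255,255,255]}'
python3 -m creep '{"translation":[[0,0,-3],[0,0,-8],[0,0,-13],[0,0,-15],[0,0,-15]],"yaw":[0,0,0,0,0],"gripper":[255,255,255,255,255]}'
```

```text
time_s: 20.72
ee_pos: [0.5304, -0.2305, 0.1525]
eef_rot: [-3.12, -0.015, 3.069]
force: [0.1, -1.2, -0.0]
grip_width: 0.0004
time_s: 21.13
ee_pos: [0.5312, -0.2287, 0.041]
eef_rot: [-3.122, -0.021, 3.07]
force: [-0.6, -0.6, -1.3]
grip_width: 0.0009
time_s: 21.55
ee_pos: [0.5314, -0.2288, 0.0264]
eef_rot: [-3.122, -0.02, 3.07]
force: [0.2, 0.8, -0.3]
grip_width: 0.0008
```

```bash
python3 -m creep '{"translation":[[0.5,3,0],[1,6,0],[1,9,0],[1,11,0],[1,11,0]],"yaw":[0,0,0,0,0],"gripper":[255,255,255,255,255]}'
python3 -m creep '{"translation":[[-1,1,0],[-2,1.5,0],[-3,1.5,0],[-3,1.5,0],[-3,1.5,0]],"yaw":[0,0,0,0,0],"gripper":[255,255,255,255,255]}'
python3 -m creep '{"translation":[[1,1,0],[2,1,0],[3,1,0],[3,1,0],[3,1,0]],"yaw":[0,0,0,0,0],"gripper":[255,255,255,255,255]}'
```

```text
time_s: 21.97
ee_pos: [0.5331, -0.2191, 0.0275]
eef_rot: [-3.119, -0.017, 3.07]
force: [1.0, -11.2, 1.2]
grip_width: 0.0004
time_s: 22.38
ee_pos: [0.5314, -0.2192, 0.029]
eef_rot: [-3.115, -0.013, 3.07]
force: [4.3, -10.9, 2.1]
grip_width: 0.0003
time_s: 22.8
ee_pos: [0.5342, -0.2192, 0.0295]
eef_rot: [-3.114, -0.013, 3.07]
force: [-4.6, -9.5, 2.7]
grip_width: 0.0001
```

Dragging ±3 mm left TCP y at -219.2 mm (it read -219.0 to -219.4 last time), so the disc is solid against both walls. I'll retreat and do a final numeric check.

```bash
python3 -m creep '{"translation":[[0,-2,0],[0,-6,0],[0,-11,0],[0,-11,20],[0,-11,50]],"yaw":[0,0,0,0,0],"gripper":[255,255,255,255,255]}'
python3 -m creep '{"translation":[[0,0,35],[-30,-10,75],[-70,-20,75],[-110,-35,75],[-150,-50,75]],"yaw":[0,0,0,0,0],"gripper":[255,255,255,255,255]}'
python3 -m creep '{"translation":[[-30,-10,10],[-50,-20,20],[-50,-20,20],[-50,-20,20]],"yaw":[0,0,0,0],"gripper":[255,255,255,255]}'
python3 chk.py 12
python3 - <<'E'
from h import *
a=np.load("pics/scene1.npy",allow_pickle=True).item()["pixels"].astype(int);b=np.load("pics/scene12.npy",allow_pickle=True).item()["pixels"].astype(int)
for n,(x,y,r) in dict(loupe=(289,281,16),vial=(267,222,16),yellow=(231,268,14),blue=(254,314,12),purple=(380,183,10),cone=(404,252,14),paddle=(382,215,10),mag=(343,219,12)).items():
    A=[cv2.cvtColor(i[y-r:y+r,x-r:x+r].astype(np.uint8),cv2.COLOR_RGB2GRAY).astype(np.float32) for i in(a,b)]
    print(n,np.round(cv2.phaseCorrelate(*A),2), abs(A[0]-A[1]).mean().round(1))
E
```

```text
time_s: 23.22
ee_pos: [0.5329, -0.2299, 0.0776]
eef_rot: [-3.116, -0.018, 3.07]
force: [0.5, -0.4, 0.3]
grip_width: 0.0004
time_s: 23.63
ee_pos: [0.3889, -0.2773, 0.1533]
eef_rot: [-3.115, -0.016, 3.071]
force: [0.8, -0.5, -0.6]
grip_width: 0.0002
time_s: 23.97
ee_pos: [0.3387, -0.298, 0.174]
eef_rot: [-3.114, -0.015, 3.069]
force: [0.4, 0.1, 0.2]
grip_width: 0.0004
top 8 inner [(np.float64(49.98), np.float64(60.05), np.int32(4602))] hough (np.float32(49.899998), np.float32(59.7), np.float32(15.080001))
top 10 inner [(np.float64(51.68), np.float64(59.41), np.int32(4706))] hough (np.float32(52.1), np.float32(59.7), np.float32(15.360001))
top 12 inner [(np.float64(50.61), np.float64(60.24), np.int32(3614))] hough (np.float32(52.5), np.float32(59.1), np.float32(16.68))
scene 8 inner [(np.float64(47.63), np.float64(58.72), np.int32(5824))] hough (np.float32(47.899998), np.float32(58.7), np.float32(15.360001))
scene 10 inner [(np.float64(49.55), np.float64(57.99), np.int32(5887))] hough (np.float32(49.7), np.float32(58.1), np.float32(15.339999))
scene 12 inner [(np.float64(48.7), np.float64(58.61), np.int32(5880))] hough (np.float32(48.7), np.float32(57.899998), np.float32(15.8))
[ 0.33945741 -0.29713971  0.17312345]Traceback (most recent call last):
  File "<stdin>", line 5, in <module>
    return _wrapfunc(a, 'round', decimals=decimals, out=out)
    return _wrapit(obj, method, *args, **kwds)
    conv = _array_converter(obj)
ValueError: setting an array element with a sequence. The requested array has an inhomogeneous shape after 1 dimensions. The detected shape was (2,) + inhomogeneous part.
```

Relative to run 11 the disc may have shifted about 0.3 mm off the near wall during the last +x drag. I'll finish with one press tilted slightly toward the near wall, which presses both walls and ends on a -x drag.

```bash
python3 -m creep '{"translation":[[38,11,0],[76,22,0],[114,35,0],[155,50,0],[194,66,0]],"yaw":[0.04,0.08,0.12,0.16,0.18],"gripper":[255,255,255,255,255]}'
python3 -m creep '{"translation":[[2,0,-30],[2,0,-65],[2,0,-95],[2,0,-120],[2,0,-128]],"yaw":[0,0,0,0,0],"gripper":[255,255,255,255,255]}'
python3 -m creep '{"translation":[[0,0,-5],[0,0,-11],[0,0,-14],[0,0,-14]],"yaw":[0,0,0,0],"gripper":[255,255,255,255]}'
```

```text
time_s: 24.48
ee_pos: [0.5336, -0.23, 0.1721]
eef_rot: [-3.116, -0.017, -3.028]
force: [-0.0, -1.1, 0.9]
grip_width: 0.0006
time_s: 24.9
ee_pos: [0.5344, -0.228, 0.0392]
eef_rot: [-3.119, -0.023, -3.027]
force: [0.3, -0.0, -0.6]
grip_width: 0.0004
time_s: 25.23
ee_pos: [0.535, -0.228, 0.0259]
eef_rot: [-3.119, -0.022, -3.026]
force: [0.5, 0.3, 0.2]
grip_width: 0.0007
```

```bash
python3 -m creep '{"translation":[[0.5,3,0.5],[1,6,0.5],[1,8,0.5],[1,10,0.5],[1,10,0.5]],"yaw":[0,0,0,0,0],"gripper":[255,255,255,255,255]}'
python3 -m creep '{"translation":[[-1,1,0],[-2,2,0],[-3,2,0],[-3,2,0],[-3,2,0]],"yaw":[0,0,0,0,0],"gripper":[255,255,255,255,255]}'
python3 -m creep '{"translation":[[0.5,-3,0],[1,-7,0],[1,-11,0],[1,-11,20],[1,-11,50]],"yaw":[0,0,0,0,0],"gripper":[255,255,255,255,255]}'
python3 -m creep '{"translation":[[0,0,35],[-30,-10,75],[-70,-20,75],[-110,-35,75],[-150,-50,75]],"yaw":[0,0,0,0,0],"gripper":[255,255,255,255,255]}'
python3 -m creep '{"translation":[[-30,-10,10],[-50,-20,20],[-50,-20,20],[-50,-20,20]],"yaw":[0,0,0,0],"gripper":[255,255,255,255]}'
python3 chk.py 13 | grep 13
python3 - <<'E'
from h import *
a=np.load("pics/scene1.npy",allow_pickle=True).item()["pixels"].astype(int);b=np.load("pics/scene13.npy",allow_pickle=True).item()["pixels"].astype(int)
for n,(x,y,r) in dict(loupe=(289,281,16),vial=(267,222,16),yellow=(231,268,14),blue=(254,314,12),purple=(380,183,10),cone=(404,252,14),paddle=(382,215,10),mag=(343,219,12)).items():
    A=[cv2.cvtColor(i[y-r:y+r,x-r:x+r].astype(np.uint8),cv2.COLOR_RGB2GRAY).astype(np.float32) for i in(a,b)]
    print(n,cv2.phaseCorrelate(*A), abs(A[0]-A[1]).mean().round(1))
E
```

```text
time_s: 25.65
ee_pos: [0.5364, -0.2191, 0.0274]
eef_rot: [-3.116, -0.02, -3.026]
force: [-1.2, -10.2, 2.4]
grip_width: 0.0005
time_s: 26.07
ee_pos: [0.5349, -0.2189, 0.029]
eef_rot: [-3.111, -0.016, -3.026]
force: [4.9, -12.0, 2.6]
grip_width: 0.0005
time_s: 26.48
ee_pos: [0.5344, -0.2294, 0.0769]
eef_rot: [-3.115, -0.021, -3.027]
force: [-0.6, 0.2, 0.0]
grip_width: 0.0002
time_s: 26.9
ee_pos: [0.3902, -0.2767, 0.1524]
eef_rot: [-3.114, -0.02, -3.026]
force: [0.5, -0.9, 0.2]
grip_width: 0.0002
time_s: 27.23
ee_pos: [0.3398, -0.2972, 0.1729]
eef_rot: [-3.113, -0.019, -3.028]
force: [0.1, -0.2, -0.1]
grip_width: 0.0004
top 13 inner [(np.float64(50.19), np.float64(60.65), np.int32(3975))] hough (np.float32(55.5), np.float32(56.899998), np.float32(15.5))
scene 13 inner [(np.float64(48.22), np.float64(59.05), np.int32(5886))] hough (np.float32(47.1), np.float32(58.5), np.float32(16.68))
loupe ((0.042819467620937246, -0.004381603622217511), 0.9975955610862002) 5.0
vial ((0.056387347243944674, 0.0677726543840329), 1.008770723361522) 6.0
yellow ((0.019543242989778165, 0.05070265514767769), 0.9976495761507087) 6.0
blue ((0.009044841291757422, -0.03209021950668145), 1.0157120327154796) 5.8
purple ((-0.07025442303347518, 0.24625343451831228), 0.6363037407398224) 25.8
cone ((0.07316843404033513, 0.3421228678386452), 0.5403103689352672) 54.8
paddle ((-0.26000380967925096, 0.07876115337424139), 0.7988852626085281) 24.9
mag ((-1.2298805095274048, -4.202002961195802), -0.12317903670999739) 26.7
```

```bash
python3 -c "
from station import ctrl;print(ctrl.hand_in())"
```

```text
the job is handed in; nothing more can be done
None
```

The disc was ejected with one plunger stroke and nudged into the left V nest, next to the black loupe. I handed the job in at about 27 s.

**Ejection:** the plunger was pushed in once to its hard stop, at 23 N, and sprang back. One disc came out.

**Nesting:** this took several pushes.
- The first push left the disc against the near wall only, about 6 mm short along it.
- A second push closed most of that gap.
- A third push overshot slightly along the far wall.
- The last three were pushes with the finger face square or nearly square to the lane, and they settled it.

**Last checks:**
- **Seating:** in the final press the finger stopped at the same depth as in the presses before it, within about 0.3 mm. The disc sat at its deepest position in the V in both cameras. The measurements put any gap at either wall at about 0.2 mm, but the two cameras differ by a few tenths of a millimetre, so contact on both sides rests partly on the push forces.
- **Other objects:** the loupe, vial, yellow look-alike and blue disc shifted less than 0.1 pixel. The cone, purple disc and paddle matched less well (0.25–0.35 pixel), which I put down to the arm's shadow.
- **Not confirmed:** the magazine comparison did not work, because the stack in it is now lower. The circle fit on the last pictures was also unreliable, so I used the centre of the disc's dark face instead. I had used all 12 views by then, so the last two rounds were checked by numbers only.

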